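# Clear the burnisher and click the repair-kit case shut

### The arm

A 6-joint arm with a two-finger parallel gripper is mounted at the origin on the work surface. World frame = base frame: x ahead of the robot, y to its left, z up, the work surface at z = 0. Lengths are in m, angles in rad, forces in N, time in s.
With the tool pointing down it reaches from about 0.425 to 0.95 m from the base axis. Payload 3.5 kg.
Tool frame: the origin (TCP) lies between the finger pads; the fingertips stand 22 mm ahead of it and the grasp point (between the pads) lies 3 mm ahead of it (ctrl.nose_length is the z of the fingertips in the tool frame, in m); z points along the fingers, y is the line along which they close (so a half turn about z gives the same grasp; the last joint's range is limited). The gripper opens to 85 mm and grips with 20 to 120 N. Pads are 22 mm wide; open, the fingers measure 114 mm over their backs; the gripper's body (76 mm by 85 mm) begins 54 mm behind the grasp point. The pads swing forward as they close: fully open they stand 13 mm farther back than shut.
Start: joints at [-1.353, 0.286, 1.577, -0, 1.279, -0.15], TCP at [0.243, -0.63, 0.253] pointing down, gripper open.
Joint ranges: [-2.77, 2.77], [-0.9, 2.22], [0.21, 2.48], [-1.53, 4.67], [0.24, 2.81], [-2.84, 2.84]. Speed limits (rad/s): [2.79, 2.79, 3.14, 3.14, 3.14, 3.14].

### API

Orientations are given as a unit quaternion [x, y, z, w].
In Python, from plant import ctrl gives the robot as it stands. The module is installed in compiled form; this text tells all that it offers.
- The arm moves only by the tool send_rows, never from a script. Its argument "rows" is text: rows parted by semicolons, each of 7 numbers parted by spaces: the turn, a rotation vector about the tool's x, y, z in a scale on which 1.0 is 360 degrees, then the shift along the tool's x, y, z in parts of the range, where 1.0 means 750 mm, then the opening, from -1 (shut) to 1 (fully open). A call has 1 to 8 rows; each row is the pose to reach, as a shift and turn from the pose commanded when the call began, along the tool's axes at that moment; what a row does not reach only later rows make up. A row lasts 1/8 s, in which the tool goes at most 62.5 mm and 10.7 degrees, less where a joint would pass 70% of its speed; a pose out of reach is approached as far as the arm can. A call with a gripper value outside its range is refused whole. The fingers move at their own pace and stop on an object; "grip_force" is the grip in N (left out, the last holds). Time passes only in rows, so rows that repeat a pose let the fingers close. It gives the time, the measured TCP pose, the force, the opening and the grip force at its end, in the units of the state.
- ctrl.get_state(): the state, without advancing time (a new reading comes with each control period).
- ctrl.read_camera(name): name is "scene" or "top"; returns a dict with "color" (420x560x3 uint8, red, green, blue), "fx", "fy", "cx", "cy" (pixels), "extrinsics" (4x4, takes a point from world to camera coordinates). Camera axes: x right, y down, z forward; pixel columns grow to the right and rows downward; lengths in m; the calibration is good to about 2 mm. A picture is of the moment at which its call begins. There is no depth.
- ctrl.sign_off(): hands the job in; it is judged then, once.
Trained networks look in a picture, given as the dict that the camera call returned (one of the last four; its "shot" number tells which), for a name from the list of things; names that differ only in an ending like _2 or _b are one class to them, and where a whole thing is asked for, a point or a joint stands for the part that bears it (a point fixed in the world has none). Each returns a list of dicts, best first, with "p" (0 to 1); they miss things now and then, are a little off and sometimes report something else, mostly with a low value. They report only what shows in the picture. A call takes as long as a camera call. They do not tell look-alikes from the thing itself.
- ctrl.look_for(picture, target): "position" ([x, y, z] in m, in the coordinates of the camera as it stood for that picture, good to about 4 mm: the middle of the surface that is visible of it).
The state is a dict: "time": time; "qpos": joint angles; "dq": joint speeds; "joint_efforts": joint torques, N m; "eef_pos": TCP position; "tcp_rot": TCP orientation; "contact_force": force on the tool from outside, world axes, zero at the start; "wrist_torque": the same for the moment, N m; "opening": opening from 0.0 (shut) to 1.0 (fully open); "finger_force": force on a finger pad.
Only numpy, scipy, OpenCV 4.12 (cv2) and the standard library are available. Lean on these libraries where they do the work, as an engineer would, in place of code of your own. Each camera call takes 0.05 s, during which the arm holds its last target. There are 200 camera calls.

### The job

The agate burnisher has been left lying across the open repair-kit case, so the lid cannot close. Lay the burnisher down on the cork mat without dropping it, then press the free front edge of the lid down past its spring catch until it clicks and stays fully shut by itself. Leave the teacup and the lacquer jar where they stand.

Things in the scene. Friction and masses are not known exactly. Their poses are not given: they have to be found in the camera images.
- case: dark wooden repair-kit case, fixed to the shelf top, 130 (x) by 100 (y) by 45 mm high to its rim, walls 6 mm. Origin: centre of its underside; z up. The lid is hinged along the rim on its +x side; the brass spring roller catch stands out 20 mm from the middle of its -x side (the front), all of it below the rim
- lid (a joint): angle of the case's lid in rad: 0 = fully shut, growing as it opens; a weak hinge spring holds it ajar at 0.3 to 0.5. The catch is met at about 0.09; clicking past it takes about 8 to 10 N pressed down at lid_press (more nearer the hinge). Past the catch the lid snaps to 0 and is held; let go before that, it springs open again
- lid_press (a point): middle of a brass thumb plate on the lid's top face, 23 mm in from the lid's free front edge and 115 mm from the hinge line; when shut it is at x = -50 mm, y = 0, z = 53 mm in the case's frame. The lid is a plate 138 (x) by 104 (y) by 8 mm, hinged along y
- lid_hinge (a point): middle of the hinge line, at x = +65 mm, y = 0, z = 45 mm in the case's frame
- burnisher: agate burnisher, about 60 g: eight-sided wooden handle 165 mm long, 18 mm across flats, then 20 mm brass ferrule and 25 mm brown agate tip. Origin: on its axis, mid-handle, near its balance point; +x points to the agate. It starts lying across the case's side walls under the ajar lid (12 mm of room above it), along the case's y, its butt end overhanging the +y side by some 50 mm
- burnisher_grip (a point): point on the burnisher's axis in the overhanging part of the handle, 62 mm from the origin towards the butt end (20 mm from the butt); pinch across the handle here from above
- mat: cork mat, fixed, 160 (x) by 260 (y) by 6 mm thick. Origin: centre of its underside
- cup: pale green teacup with gold-mended seams, 80 mm wide, 58 mm high, fragile. Origin: centre of its underside
- jar: squat red lacquer jar with knobbed lid, 88 mm wide, 74 mm high. Origin: centre of its underside
- vise: cast-iron vise holding an upright split bamboo flower holder, fixed; base 150 (x) by 70 (y) mm, screw handle to its -x side, bamboo 51 mm wide, its top 208 mm up. Origin: centre of its underside
Mind the look-alikes: they are no part of the job. There is more than one size of the burnisher; the one meant has the size given above.

How it is judged:
On the way, in this order (a step that is already met when the one before it is completed fails the run):
1. the burnisher lies on the cork mat, let go (x of burnisher in the frame of mat between -0.08 and 0.08 m and y of burnisher in the frame of mat between -0.13 and 0.13 m and height (world z) of burnisher below 0.022 m and contact force between burnisher and the fingers below 0.1 N and linear speed of burnisher below 0.03 m/s), for 0.2 s.
2. the lid is pressed down past the catch (value of joint lid below 0.025 rad), for 0.1 s.
At the end, for the whole second after the job is handed in: The lid is caught and stays within 0.025 rad of fully shut with nothing pressing on it, and the burnisher lies flat and still on the cork mat: the middle of its handle over the mat and at most 22 mm above the shelf top (value of joint lid below 0.025 rad and x of burnisher in the frame of mat between -0.08 and 0.08 m and y of burnisher in the frame of mat between -0.13 and 0.13 m and height (world z) of burnisher below 0.022 m and linear speed of burnisher below 0.03 m/s); the robot touches nothing.
It fails at once if the teacup is moved by more than 20 mm or tipped (distance of cup from where it was at the start of the episode above 0.02 m or angle between cup's own z axis and vertical above 0.3 rad).
It fails at once if the lacquer jar is moved by more than 20 mm or tipped (distance of jar from where it was at the start of the episode above 0.02 m or angle between jar's own z axis and vertical above 0.3 rad).
It fails at once if the burnisher is dropped (falls free faster than 0.8 m/s) (linear speed of burnisher above 0.8 m/s and contact force between burnisher and the fingers below 0.05 N).
It also fails if it takes over 54 s, if anything falls off the work surface, if the arm or the gripper's body presses on something with over 40 N, if the wrist force passes 120 N, or if a joint passes its speed limit or range.

## Working session

There is one attempt and no reset: what is moved stays moved. The work goes in short steps, Python scripts to look and compute and a tool call to move; the robot and the scene stay as the last step left them, time stands still between calls to the robot, and variables do not carry over. Pictures are saved under pics/ and viewed, at most 10 in all, crops included, and the job is handed in when it is done.

Besides the shell and the picture viewer there is one more tool, called after ">>>" as a command line: name --argument value ..., lists and objects as JSON in quotes. send_rows: Moves the arm, as the interface text tells. Its arguments: {"type":"object","properties":{"rows":{"type":"string"},"grip_force":{"type":"number"}},"required":["rows"]}

```bash
mkdir -p pics; cat > h.py <<'E'
import numpy as np, cv2
from plant import ctrl
from scipy.spatial.transform import Rotation as R
def snap(n,f=None):
    p=ctrl.read_camera(n)
    if f: cv2.imwrite('pics/'+f,p['color'][:,:,::-1])
    return p
def look(p,t):
    E=np.array(p['extrinsics']); o=[]
    for d in ctrl.look_for(p,t):
        c=np.array(d['position']); w=np.linalg.inv(E)@np.r_[c,1]
        o.append((round(d['p'],2),w[:3].round(3).tolist(),[int(p['fx']*c[0]/c[2]+p['cx']),int(p['fy']*c[1]/c[2]+p['cy'])]))
    return o
def ray(p,u,v):
    E=np.array(p['extrinsics']);Rm=E[:3,:3]
    d=Rm.T@np.array([(u-p['cx'])/p['fx'],(v-p['cy'])/p['fy'],1]); return -Rm.T@E[:3,3],d
def atz(p,u,v,z):
    o,d=ray(p,u,v); return (o+d*(z-o[2])/d[2]).round(4)
def tri(*r):
    A=np.zeros((3,3));b=np.zeros(3)
    for o,d in r:
        d=d/np.linalg.norm(d);M=np.eye(3)-np.outer(d,d);A+=M;b+=M@o
    return np.linalg.solve(A,b).round(4)
def proj(p,w):
    c=np.array(p['extrinsics'])@np.r_[w,1]; return [round(p['fx']*c[0]/c[2]+p['cx'],1),round(p['fy']*c[1]/c[2]+p['cy'],1)]
E
python3 - <<'E'
from h import *
s=ctrl.get_state(); print(s['time'],s['eef_pos'],R.from_quat(s['tcp_rot']).as_matrix().round(3),s['opening'],ctrl.nose_length)
for n in('scene','top'):
    p=snap(n,n+'1.png'); print(n,np.linalg.inv(np.array(p['extrinsics']))[:3].round(3).tolist(),p['fx'])
    for t in['case','lid','lid_press','lid_hinge','burnisher','burnisher_grip','mat','cup','jar','vise']: print(t,look(p,t))
E
```

```text
0.0 [ 0.24259437 -0.62924364  0.25192613] [[ 0.933  0.36  -0.001]
 [ 0.36  -0.933  0.002]
 [ 0.    -0.002 -1.   ]] 0.9997161095168376 0.022
scene [[-0.082, 0.793, -0.604, 1.243], [0.997, 0.064, -0.052, 0.006], [-0.002, -0.606, -0.796, 1.035]] 528.8942836978699
case [(0.64, [0.583, -0.183, 0.071], [218, 237])]
lid [(0.96, [0.572, -0.185, 0.069], [218, 234])]
lid_press [(0.86, [0.572, -0.185, 0.074], [218, 233])]
lid_hinge [(0.97, [0.571, -0.192, 0.079], [214, 231])]
burnisher [(0.83, [0.298, -0.174, 0.021], [239, 159]), (0.76, [0.57, -0.121, 0.065], [246, 236]), (0.32, [0.701, 0.047, 0.035], [318, 300])]
burnisher_grip [(0.85, [0.566, -0.117, 0.063], [249, 235]), (0.69, [0.296, -0.176, 0.021], [239, 159])]
mat [(0.67, [0.5, 0.281, 0.003], [419, 238])]
cup [(0.55, [0.7, 0.049, 0.036], [319, 299])]
jar [(0.69, [0.72, -0.243, 0.056], [181, 293])]
vise [(0.61, [0.613, -0.424, 0.085], [106, 238])]
top [[0.019, -0.994, 0.11, 0.397], [-1.0, -0.019, -0.007, -0.051], [0.009, -0.11, -0.994, 1.243]] 526.1861131341702
case [(0.89, [0.556, -0.182, 0.077], [335, 182])]
lid [(0.86, [0.568, -0.182, 0.078], [335, 177])]
lid_press [(0.74, [0.568, -0.185, 0.077], [336, 177]), (0.27, [0.497, 0.271, 0.009], [139, 207])]
lid_hinge [(0.79, [0.567, -0.189, 0.079], [338, 177]), (0.35, [0.733, 0.046, 0.027], [237, 109])]
burnisher [(0.72, [0.288, -0.182, 0.025], [332, 302]), (0.67, [0.565, -0.126, 0.063], [310, 178]), (0.37, [0.7, -0.244, 0.056], [361, 122])]
burnisher_grip [(0.87, [0.288, -0.18, 0.026], [331, 302]), (0.67, [0.562, -0.121, 0.064], [308, 180])]
mat []
cup [(0.67, [0.73, 0.044, 0.032], [238, 109])]
jar [(0.84, [0.702, -0.242, 0.055], [361, 121])]
vise [(0.96, [0.577, -0.425, 0.096], [446, 174])]
```

View pics/scene1.png

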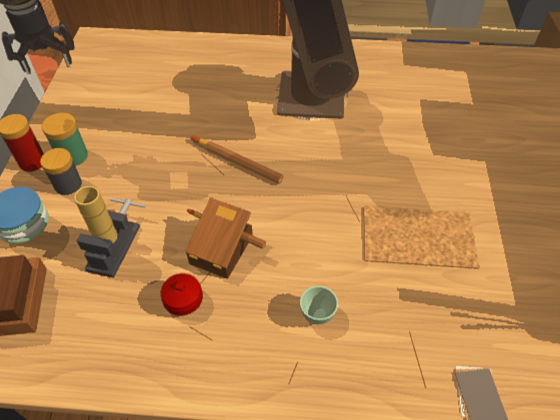

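View pics/top1.png

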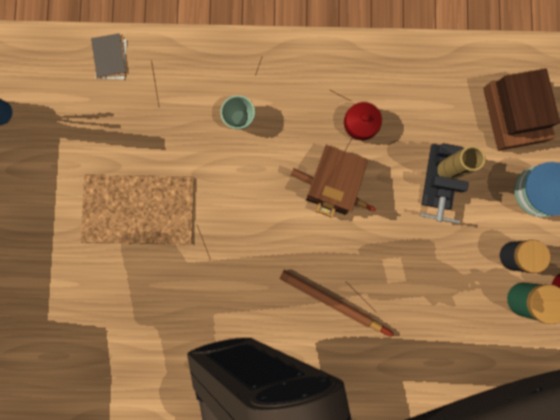

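```bash
python3 - <<'E'
import cv2,numpy as np
a=cv2.imread('pics/scene1.png')[160:300,150:290]; b=cv2.imread('pics/top1.png')[120:260,270:410]
cv2.imwrite('pics/crop1.png',cv2.resize(np.hstack([a,b]),(800,400),interpolation=cv2.INTER_CUBIC))
E
```

```text
(no output)
```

View pics/crop1.png

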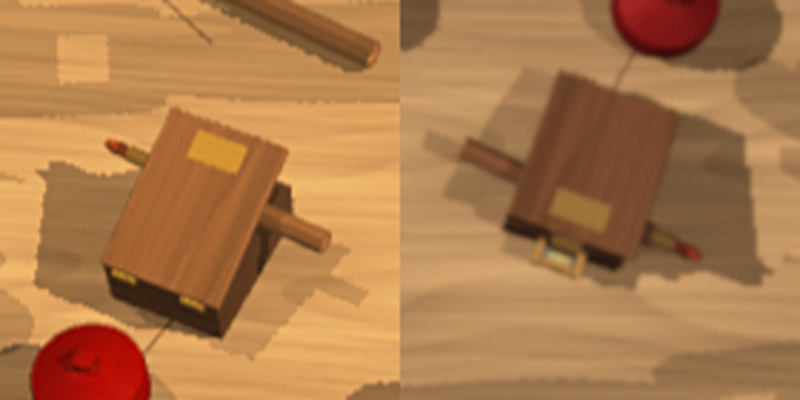

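The pictures show the case at about scene (222,237) / top (337,180). Its front with the roller catch faces the robot. The burnisher's butt pokes out on the left at scene (264,244) / top (293,172), and its agate tip on the right at scene (188,211) / top (375,208). The longer one at top (340,302) is the look-alike. The mat is at scene (420,237) / top (138,209).

```bash
python3 - <<'E'
from h import *
s=snap('scene');t=snap('top')
f=lambda a,b:tri(ray(s,*a),ray(t,*b))
butt=f((263.7,243.5),(293.2,172.5)); tip=f((187.5,210.8),(375.3,208.8)); ff=f((200.5,216),(356,202))
plate=f((226.3,213.2),(333,192.8))
rearL=f((228,276),(327,144.7)) 
c1=f((251,212.7),(306,198));c2=f((210.5,197.8),(357,208))
r1=f((186.7,252.7),(366.8,158.5))
print('butt',butt,'tip',tip,np.linalg.norm(butt-tip),'entry',ff)
print('plate',plate,'front L/R',c1,c2,'rear R/L',r1,rearL)
d=tip-butt;print('yaw burn',np.degrees(np.arctan2(d[1],d[0])),'grip',butt+.02*d/np.linalg.norm(d),'org',butt+.0825*d/np.linalg.norm(d))
for a in[(83,175),(194,177),(194,243),(80,243)]:print('mat top',atz(t,*a,.006))
for a in[(364,207),(474,212),(478,267),(363,262)]:print('mat scene',atz(s,*a,.006))
print('looklike',atz(t,282,272,.009),atz(t,397,333,.009))
# lid plane yaw from brown lid mask in top
E
```

```text
butt [ 0.58   -0.0849  0.0564] tip [ 0.5006 -0.2726  0.0546] 0.20381091727383002 entry [ 0.5156 -0.2335  0.0575]
plate [ 0.5307 -0.1725  0.0947] front L/R [ 0.5191 -0.1161  0.0872] [ 0.4968 -0.2184  0.1043] rear R/L [ 0.6161 -0.2531  0.0534] [ 0.652  -0.161   0.0259]
yaw burn -112.92911296299329 grip [ 0.57220846 -0.10331903  0.05622337] org [ 0.54785992 -0.16087851  0.05567138]
mat top [0.572  0.4087 0.006 ]
mat top [0.5725 0.1462 0.006 ]
mat top [0.4167 0.1405 0.006 ]
mat top [0.4117 0.4061 0.006 ]
mat scene [0.4169 0.1499 0.006 ]
mat scene [0.4108 0.419  0.006 ]
mat scene [0.5706 0.4057 0.006 ]
mat scene [0.5783 0.1451 0.006 ]
looklike [ 0.3535 -0.0664  0.009 ] [ 0.2196 -0.3331  0.009 ]
```

Careful with the scale: shifts go in shares of 750 mm and turns go in shares of 360 degrees. That gives: 388 mm / 750 = 0.5173, 340 mm / 750 = 0.4533, -46 degrees / 360 = -0.1278.

>>> send_rows --rows "0 0 -0.0167 0.064 -0.048 0 1;0 0 -0.0333 0.128 -0.096 0 1;0 0 -0.05 0.192 -0.144 0 1;0 0 -0.0667 0.256 -0.192 0 1;0 0 -0.0833 0.32 -0.24 0 1;0 0 -0.1 0.3867 -0.288 0 1;0 0 -0.1167 0.4533 -0.336 0 1;0 0 -0.1278 0.5173 -0.3867 0 1"

```text
time: 2.2
eef_pos: [0.5015, -0.218, 0.2538]
tcp_rot: [0.833, 0.553, 0.0, 0.001]
contact_force: [0.6, -0.1, -0.5]
opening: 1.005
finger_force: 0.0
```

```bash
cat >> h.py <<'E'
def goto(w,ydir=None):
    s=ctrl.get_state();M=R.from_quat(s['tcp_rot']).as_matrix();p=np.array(s['eef_pos'])
    print('t',s['time'],'tcp',p.round(4),'open',round(s['opening'],3),'F',np.round(s['contact_force'],1),'ff',s['finger_force'],'yaw_y',np.degrees(np.arctan2(M[1,1],M[0,1])).round(1),'z',M[:,2].round(3))
    print('shift mm',(M.T@(np.array(w)-p)*1000).round(1))
    if ydir is not None:
        y=np.array([np.cos(np.radians(ydir)),np.sin(np.radians(ydir)),0]);z=np.array([0,0,-1.])
        print('turn',np.degrees(R.from_matrix(M.T@np.c_[np.cross(y,z),y,z]).as_rotvec()).round(2))
E
python3 -c "
from h import *
goto([.572,-.103,.13],-23)"
```

```text
t 2.2 tcp [ 0.5015 -0.218   0.2538] open 1.005 F [ 0.6 -0.1 -0.5] ff 0.0 yaw_y -22.8 z [ 0.001 -0.001 -1.   ]
shift mm [133.4  20.3 123.8]
turn [0.07 0.01 0.21]
```

Scaled: 133 mm / 750 = 0.1773, 104 mm / 750 = 0.1387.

>>> send_rows --rows "0 0 0 0.06 0.0093 0 1;0 0 0 0.1267 0.0187 0.0133 1;0 0 0 0.1773 0.0267 0.04 1;0 0 0 0.1773 0.0267 0.1 1;0 0 0 0.1773 0.0267 0.1387 1;0 0 0 0.1773 0.0267 0.1387 1"

```text
time: 2.95
eef_pos: [0.5689, -0.1042, 0.1464]
tcp_rot: [0.833, 0.553, -0.002, -0.003]
contact_force: [-0.2, -0.6, -0.3]
opening: 0.997
finger_force: 0.0
```

```bash
python3 - <<'E'
from h import *
goto([.572,-.103,.066],-23)
s=snap('scene','a.png');t=snap('top','b.png')
for p in(s,t):print(look(p,'burnisher_grip'),proj(p,[.572,-.103,.054]))
cv2.imwrite('pics/crop2.png',cv2.resize(np.hstack([s['color'][160:300,180:320],t['color'][100:240,230:370]])[:,:,::-1],(800,400),interpolation=cv2.INTER_CUBIC))
E
```

```text
t 2.95 tcp [ 0.5689 -0.1042  0.1464] open 0.997 F [-0.2 -0.6 -0.3] ff 0.0 yaw_y -22.9 z [-0.006  0.002 -1.   ]
shift mm [ 2.3  2.9 80.4]
turn [-0.36  0.02  0.09]
[(0.74, [0.567, -0.114, 0.061], [250, 236]), (0.63, [0.268, -0.245, 0.017], [214, 151])] [np.float64(255.0), np.float64(240.6)]
[(0.74, [0.496, 0.273, 0.008], [138, 208]), (0.64, [0.282, -0.199, 0.027], [339, 305]), (0.6, [0.509, -0.247, 0.063], [363, 204])] [np.float64(300.0), np.float64(176.3)]
```

View pics/crop2.png

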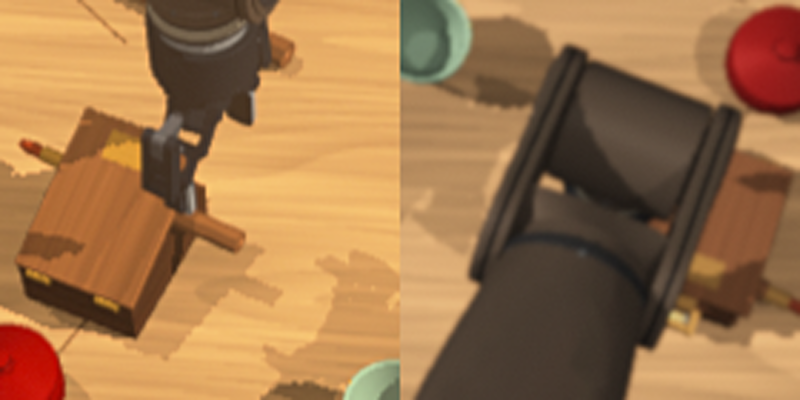

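The open fingers (crop at about 180,170) hang over the overhanging handle, whose butt is at crop (235,240). The prediction agrees with this, so I descend.

Scaled: 80 mm / 750 = 0.1067, 70 mm / 750 = 0.0933.

>>> send_rows --rows "0 0 0 0.0027 0.004 0.0333 1;0 0 0 0.0027 0.004 0.0667 1;0 0 0 0.0027 0.004 0.0933 1;0 0 0 0.0027 0.004 0.1067 1;0 0 0 0.0027 0.004 0.1067 1;0 0 0 0.0027 0.004 0.1067 1"

```text
time: 3.9
eef_pos: [0.575, -0.1046, 0.0703]
tcp_rot: [0.834, 0.552, 0.001, 0.001]
contact_force: [-0.3, -0.4, 0.5]
opening: 1.001
finger_force: 0.0
```

```bash
python3 - <<'E'
from h import *
goto([.572,-.103,.066],-23)
s=snap('scene','c.png')
cv2.imwrite('pics/crop3.png',cv2.resize(s['color'][180:290,190:300][:,:,::-1],(600,600),interpolation=cv2.INTER_CUBIC))
E
```

```text
t 3.9 tcp [ 0.575  -0.1046  0.0703] open 1.001 F [-0.3 -0.4  0.5] ff 0.0 yaw_y -22.9 z [ 0.002 -0.001 -1.   ]
shift mm [ 0.3 -3.4  4.3]
turn [ 0.1  -0.01  0.07]
```

View pics/crop3.png

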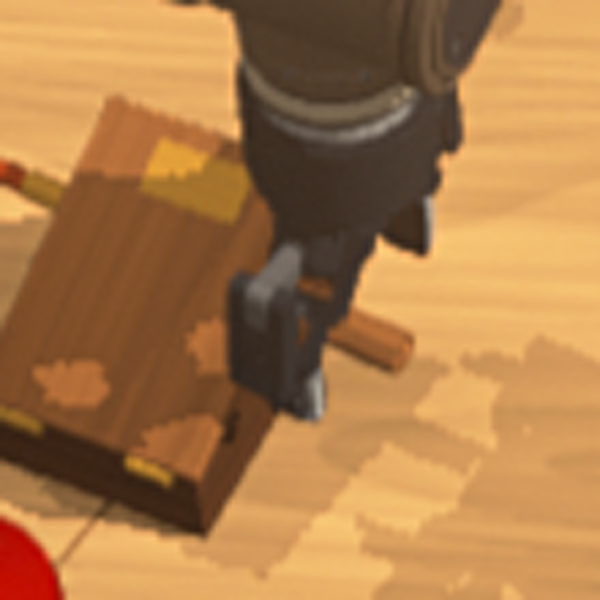

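Scaled: 3 mm / 750 = 0.004, -1 mm / 750 = -0.0013.

>>> send_rows --rows "0 0 0 0 -0.0013 0.004 0.3;0 0 0 0 -0.0013 0.004 0;0 0 0 0 -0.0013 0.004 -1;0 0 0 0 -0.0013 0.004 -1;0 0 0 0 -0.0013 0.004 -1;0 0 0 0 -0.0013 0.004 -1;0 0 0 0 -0.0013 0.004 -1;0 0 0 0 -0.0013 0.004 -1" --grip_force 70

```text
time: 4.95
eef_pos: [0.5735, -0.104, 0.0665]
tcp_rot: [0.834, 0.552, 0.0, 0.0]
contact_force: [-1.8, 0.6, 1.8]
opening: 0.187
finger_force: 70.4
```

```bash
python3 -c "
from h import *
goto([.572,-.103,.066],-23)"
```

```text
t 4.95 tcp [ 0.5735 -0.104   0.0665] open 0.187 F [-1.8  0.6  1.8] ff 70.40523670613766 yaw_y -22.9 z [ 0. -0. -1.]
shift mm [ 0.3 -1.7  0.5]
turn [ 0.01 -0.    0.07]
```

Scaled: 185 mm / 750 = 0.2467, 100 mm / 750 = 0.1333.

>>> send_rows --rows "0 0 0 0 0 -0.008 -1;0 0 0 0.02 0 -0.008 -1;0 0 0 0.0533 0 -0.008 -1;0 0 0 0.0933 -0.0053 -0.008 -1;0 0 0 0.1333 -0.0187 -0.008 -1;0 0 0 0.1733 -0.04 -0.008 -1;0 0 0 0.2133 -0.0613 -0.008 -1;0 0 0 0.2467 -0.08 -0.008 -1"

```text
time: 5.95
eef_pos: [0.5898, 0.0921, 0.072]
tcp_rot: [0.833, 0.553, 0.0, -0.0]
contact_force: [0.7, 0.4, -0.3]
opening: 0.187
finger_force: 70.0
```

```bash
python3 - <<'E'
from h import *
goto([.517,.334,.13],-23)
s=snap('scene','d.png');t=snap('top')
cv2.imwrite('pics/crop4.png',cv2.resize(np.hstack([s['color'][140:340,180:430],t['color'][60:260,170:420]])[:,:,::-1],(800,320),interpolation=cv2.INTER_CUBIC))
E
```

```text
t 5.95 tcp [0.5898 0.0921 0.072 ] open 0.187 F [ 0.7  0.4 -0.3] ff 70.02687368541956 yaw_y -22.9 z [-0.  0. -1.]
shift mm [ 194.6 -161.1  -57.9]
turn [-0.02 -0.02  0.13]
```

View pics/crop4.png

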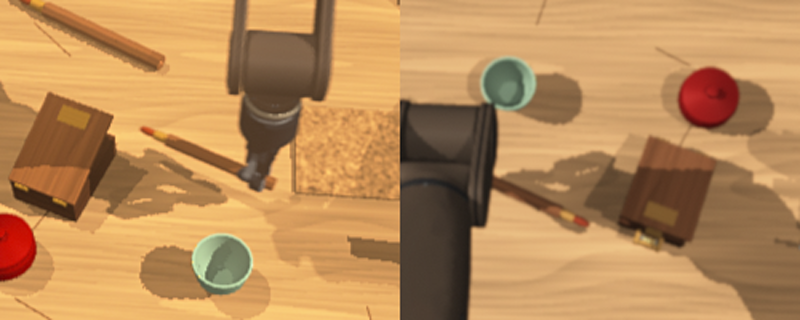

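The burnisher is held level and clear of the case, and the lid stays ajar. Next is the move over the mat.

Scaled: 195 mm / 750 = 0.26, -161 mm / 750 = -0.2147.

>>> send_rows --rows "0 0 0 0.0333 -0.0267 -0.0333 -1;0 0 0 0.08 -0.064 -0.0533 -1;0 0 0 0.1333 -0.1093 -0.0533 -1;0 0 0 0.1867 -0.1547 -0.0533 -1;0 0 0 0.2267 -0.188 -0.0467 -1;0 0 0 0.2533 -0.2093 -0.0267 -1;0 0 0 0.26 -0.2147 0 -1;0 0 0 0.26 -0.2147 0.0267 -1"

```text
time: 7.05
eef_pos: [0.5177, 0.3317, 0.0507]
tcp_rot: [0.833, 0.553, -0.0, 0.0]
contact_force: [-0.1, -0.2, -0.4]
opening: 0.19
finger_force: 70.0
```

```bash
python3 - <<'E'
from h import *
goto([.517,.334,.028],-23)
s=snap('scene');t=snap('top')
cv2.imwrite('pics/crop5.png',cv2.resize(np.hstack([s['color'][140:340,280:530],t['color'][110:310,20:270]])[:,:,::-1],(800,320),interpolation=cv2.INTER_CUBIC))
E
```

```text
t 7.05 tcp [0.5177 0.3317 0.0507] open 0.19 F [-0.1 -0.2 -0.4] ff 70.01537611708045 yaw_y -22.9 z [-0.001 -0.001 -1.   ]
shift mm [ 1.9 -1.6 22.7]
turn [-0.01  0.05  0.09]
```

View pics/crop5.png

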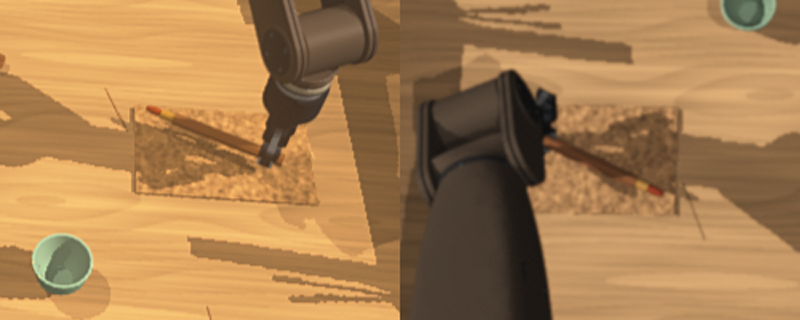

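The burnisher is over the mat, with its tip at top crop (655,190). I lower it gently.

Scaled: 20 mm / 750 = 0.0267, 19 mm / 750 = 0.0253.

>>> send_rows --rows "0 0 0 0 0 0.0067 -1;0 0 0 0 0 0.0133 -1;0 0 0 0 0 0.0187 -1;0 0 0 0 0 0.0227 -1;0 0 0 0 0 0.0253 -1;0 0 0 0 0 0.0267 -1;0 0 0 0 0 0.0267 -1"

```text
time: 8.02
eef_pos: [0.5178, 0.3322, 0.0324]
tcp_rot: [0.834, 0.553, 0.0, -0.0]
contact_force: [0.1, -0.7, -0.7]
opening: 0.185
finger_force: 70.0
```

>>> send_rows --rows "0 0 0 0 0 0.0013 -1;0 0 0 0 0 0.0027 -1;0 0 0 0 0 0.004 -1;0 0 0 0 0 0.0053 -1;0 0 0 0 0 0.0053 -1"

```text
time: 8.65
eef_pos: [0.5179, 0.3321, 0.0285]
tcp_rot: [0.834, 0.552, -0.0, -0.0]
contact_force: [-1.0, -1.4, 1.1]
opening: 0.188
finger_force: 71.3
```

Contact is just starting (about 1.8 N change), so I release and rise.

Scaled: -100 mm / 750 = -0.1333, -50 mm / 750 = -0.0667.

>>> send_rows --rows "0 0 0 0 0 0.0007 -0.5;0 0 0 0 0 0.0007 -0.3;0 0 0 0 0 0.0007 0;0 0 0 0 0 0 0.3;0 0 0 0 0 0 0.3;0 0 0 0 0 -0.0267 0.3;0 0 0 0 0 -0.0667 0.3;0 0 0 0 0 -0.1333 0.3"

```text
time: 9.65
eef_pos: [0.5169, 0.3317, 0.1289]
tcp_rot: [0.834, 0.552, -0.001, -0.0]
contact_force: [1.3, 0.7, -0.3]
opening: 0.65
finger_force: 0.0
```

```bash
python3 - <<'E'
from h import *
goto([.53,-.17,.2],-23)
s=snap('scene');t=snap('top')
for p in(s,t):print(look(p,'burnisher'),look(p,'lid_press'))
cv2.imwrite('pics/crop6.png',cv2.resize(np.hstack([s['color'][140:340,280:530],t['color'][110:310,20:270]])[:,:,::-1],(800,320),interpolation=cv2.INTER_CUBIC))
E
```

```text
t 9.65 tcp [0.5169 0.3317 0.1289] open 0.65 F [ 1.3  0.7 -0.3] ff 0.0 yaw_y -22.9 z [-0.003 -0.001 -1.   ]
shift mm [-457.1  207.4  -70.6]
turn [-0.12  0.12  0.07]
[(0.89, [0.491, 0.267, 0.026], [415, 229]), (0.6, [0.294, -0.173, 0.02], [240, 159])] [(0.86, [0.565, -0.189, 0.077], [216, 229])]
[(0.94, [0.491, 0.258, 0.023], [143, 209]), (0.7, [0.287, -0.185, 0.023], [333, 302])] [(0.77, [0.568, -0.184, 0.079], [336, 177])]
```

View pics/crop6.png

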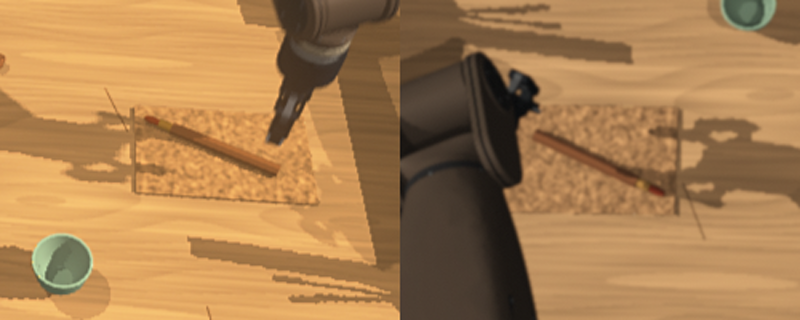

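The burnisher lies flat on the mat, from top crop (540,135) to (660,190), well inside it. Now the lid.

Scaled: -430 mm / 750 = -0.5733, 190 mm / 750 = 0.2533.

>>> send_rows --rows "0 0 0 -0.0533 0.024 -0.0533 -0.5;0 0 0 -0.1267 0.056 -0.0933 -1;0 0 0 -0.2027 0.0893 -0.0947 -1;0 0 0 -0.2787 0.1227 -0.0947 -1;0 0 0 -0.3547 0.1573 -0.0947 -1;0 0 0 -0.4307 0.1907 -0.0947 -1;0 0 0 -0.5067 0.224 -0.0947 -1;0 0 0 -0.5733 0.2533 -0.0947 -1"

```text
time: 10.95
eef_pos: [0.5242, -0.1397, 0.1978]
tcp_rot: [0.834, 0.552, -0.001, -0.001]
contact_force: [0.4, 0.2, 0.1]
opening: 0.001
finger_force: 0.0
```

Scaled: 60 mm / 750 = 0.08, 40 mm / 750 = 0.0533.

>>> send_rows --rows "0 0 0 -0.0267 0.012 0 -1;0 0 0 -0.0373 0.0173 0.0133 -1;0 0 0 -0.0373 0.0173 0.0533 -1;0 0 0 -0.0373 0.0173 0.08 -1;0 0 0 -0.0373 0.0173 0.08 -1"

```text
time: 11.58
eef_pos: [0.5247, -0.1663, 0.1361]
tcp_rot: [0.833, 0.553, -0.001, -0.003]
contact_force: [-0.1, -0.5, -0.8]
opening: 0.001
finger_force: 0.0
```

```bash
python3 - <<'E'
from h import *
goto([.525,-.170,.075],-23)
s=snap('scene');t=snap('top')
for p in(s,t):print(look(p,'lid_press'))
cv2.imwrite('pics/crop7.png',cv2.resize(np.hstack([s['color'][160:300,150:290],t['color'][120:260,270:410]])[:,:,::-1],(800,400),interpolation=cv2.INTER_CUBIC))
E
```

```text
t 11.575 tcp [ 0.5247 -0.1663  0.1361] open 0.001 F [-0.1 -0.5 -0.8] ff 0.0 yaw_y -22.8 z [-0.006  0.004 -1.   ]
shift mm [-3.4  2.2 61. ]
turn [-0.39 -0.06  0.18]
[(0.73, [0.574, -0.185, 0.074], [217, 233])]
[(0.66, [0.607, -0.18, 0.071], [334, 160])]
```

View pics/crop7.png

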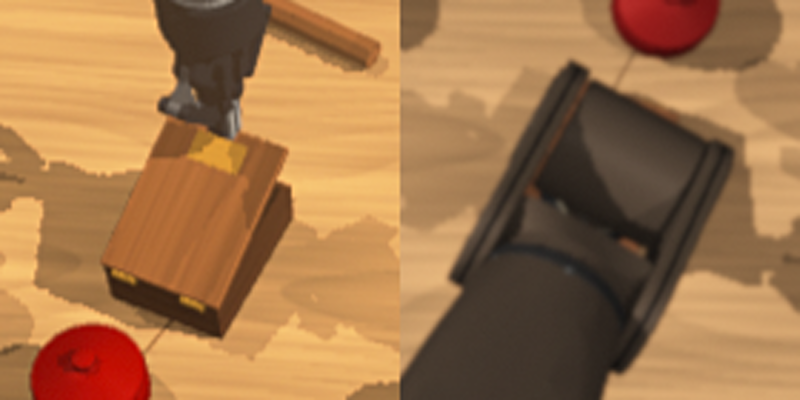

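The closed tips (crop 230,135) hover over the front of the brass plate at (218,152). I press down.

Scaled: 46 mm / 750 = 0.0613, 43 mm / 750 = 0.0573.

>>> send_rows --rows "0 0 0 -0.0013 0.0027 0.0133 -1;0 0 0 -0.0013 0.0027 0.024 -1;0 0 0 -0.0013 0.0027 0.0333 -1;0 0 0 -0.0013 0.0027 0.0427 -1;0 0 0 -0.0013 0.0027 0.0507 -1;0 0 0 -0.0013 0.0027 0.0573 -1;0 0 0 -0.0013 0.0027 0.0613 -1;0 0 0 -0.0013 0.0027 0.0613 -1"

```text
time: 12.78
eef_pos: [0.5278, -0.1705, 0.0932]
tcp_rot: [0.834, 0.552, -0.0, -0.0]
contact_force: [-0.5, -0.4, 0.2]
opening: -0.001
finger_force: 0.2
```

Scaled: 11 mm / 750 = 0.0147, 10 mm / 750 = 0.0133.

>>> send_rows --rows "0 0 0 0 0 0.004 -1;0 0 0 0 0 0.008 -1;0 0 0 0 0 0.0107 -1;0 0 0 0 0 0.0133 -1;0 0 0 0 0 0.0147 -1;0 0 0 0 0 0.0147 -1"

```text
time: 13.52
eef_pos: [0.5277, -0.1704, 0.0839]
tcp_rot: [0.833, 0.553, -0.001, -0.001]
contact_force: [-5.3, 1.6, 10.1]
opening: -0.001
finger_force: 4.8
```

Scaled: 7 mm / 750 = 0.0093, 6 mm / 750 = 0.008.

>>> send_rows --rows "0 0 0 0 0 0.0027 -1;0 0 0 0 0 0.0053 -1;0 0 0 0 0 0.008 -1;0 0 0 0 0 0.0093 -1;0 0 0 0 0 0.0093 -1"

```text
time: 14.15
eef_pos: [0.5279, -0.1705, 0.0751]
tcp_rot: [0.834, 0.552, 0.0, -0.0]
contact_force: [0.7, -0.2, 0.9]
opening: 0.002
finger_force: 0.0
```

The force dropped at a tip height of 53 mm, so the catch has clicked. I retract and look.

Scaled: -130 mm / 750 = -0.1733, -110 mm / 750 = -0.1467.

>>> send_rows --rows "0 0 0 0 0 0 -1;0 0 0 0 0 -0.02 -1;0 0 0 0 0 -0.08 -1;0 0 0 0 0 -0.1467 -1;0 0 0 0 -0.0533 -0.1733 -1;0 0 0 0 -0.1067 -0.1733 -1;0 0 0 0 -0.1067 -0.1733 -1"

```text
time: 15.02
eef_pos: [0.4526, -0.1383, 0.2061]
tcp_rot: [0.833, 0.553, 0.0, 0.0]
contact_force: [-0.1, -0.2, 0.3]
opening: 0.0
finger_force: 0.0
```

```bash
python3 - <<'E'
from h import *
goto([.525,-.170,.075],-23)
s=snap('scene');t=snap('top')
for p in(s,t):print(look(p,'burnisher'),look(p,'lid_press'),look(p,'cup'),look(p,'jar'))
cv2.imwrite('pics/crop8.png',cv2.resize(np.hstack([s['color'][160:300,150:290],s['color'][160:300,340:480]])[:,:,::-1],(800,400),interpolation=cv2.INTER_CUBIC))
E
```

```text
t 15.025 tcp [ 0.4526 -0.1383  0.2061] open 0.0 F [-0.1 -0.2  0.3] ff 0.0 yaw_y -22.9 z [ 0.001 -0.    -1.   ]
shift mm [ -1.   79.  131.1]
turn [0.05 0.   0.08]
[(0.86, [0.49, 0.266, 0.025], [415, 229]), (0.64, [0.306, -0.165, 0.019], [242, 163])] [(0.78, [0.569, -0.185, 0.051], [219, 237])] [(0.61, [0.702, 0.046, 0.033], [318, 301])] [(0.62, [0.72, -0.238, 0.054], [183, 294])]
[(0.67, [0.489, 0.259, 0.026], [142, 210]), (0.66, [0.255, -0.237, 0.023], [356, 317])] [(0.94, [0.591, -0.195, 0.054], [340, 168]), (0.46, [0.732, 0.046, 0.029], [237, 109])] [(0.79, [0.733, 0.047, 0.032], [237, 109])] [(0.82, [0.705, -0.244, 0.056], [361, 120])]
```

View pics/crop8.png

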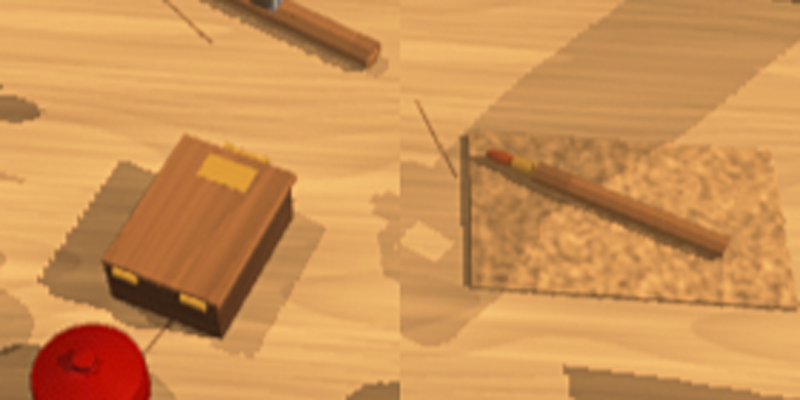

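The lid is flat shut with no gap (crop 200,230). The burnisher lies on the mat, and the cup and jar have not moved.

```bash
python3 -c "
from plant import ctrl
print(ctrl.sign_off())"
```

```text
the job is handed in; nothing more can be done
None
```

The burnisher lies flat on the cork mat and the lid is clicked shut and stays shut by itself; the cup and jar did not move, and I handed the job in at about 15 s (no verdict was returned).

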